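# Close a split lamp housing on its dowels and hold it shut

## Task

Pick up the loose spun-aluminium cap (the dome with two eared holes in its flange) and set it on the fixed lamp housing so that the large hole goes over the thick dowel and the small hole over the thin one. Press it down against the sprung plate until its flange is fully home, flush on the housing, and finish while still holding it pressed shut with the gripper: do not let go. Leave the other things on the bench where they are.

Things in the scene. Friction and masses are not known exactly. Their poses are not given: they have to be found in the camera images.
- cap: Loose aluminium upper half, about 0.3 kg, flange down on the bench. Flat-bottomed flange disc 150 mm wide, 6 mm thick; dome above, 52 mm wide at height 59; round neck to grip, 34 mm wide, from height 60 to 97 mm. Two 30x30x6 mm ears along its x axis: at x -88 mm with a 16 mm through hole, at +88 with a 12 mm one. Origin: centre of the flange's underside, z up along the neck.
- hole_big (a point): Centre of the cap's 16 mm hole, at the underside of the flange (cap frame -88, 0, 0 mm).
- hole_small (a point): Centre of the cap's 12 mm hole, at the underside of the flange (cap frame +88, 0, 0 mm).
- neck_top (a point): Centre of the top of the cap's neck (cap frame 0, 0, 97 mm).
- housing: Lower half, fixed: ribbed aluminium pot 150 mm wide, flat top 45 mm above the bench, dark base bar along x. Two upright bullet-nosed dowels: 13 mm thick at x -88 mm, 9 mm at +88; they rise 28 mm above the flat top, the upper 10 mm tapering to a 4 mm tip. Origin: centre of its underside, z up. Closed, the axes coincide and the cap's origin is 45 mm above this one.
- dowel_big (a point): Foot of the 13 mm dowel, on its axis, at the housing's flat top (housing frame -88, 0, 45 mm).
- dowel_small (a point): Foot of the 9 mm dowel, on its axis, at the housing's flat top (housing frame +88, 0, 45 mm).
- sprung_plate (a joint): Round steel plate 112 mm wide in the middle of the housing's top. 0: free, 6 mm proud of the flat top; grows as it is pressed down (m), 0.006 when the cap is flush. Spring: 6 N to begin to move, 12 N when flush; it lifts a cap that is not held down. About 9 N of push besides the cap's weight closes it; then the flange sits hard on the housing.
- tape_roll: Bystander: tape roll lying flat, 84 mm outside, 60 mm inside, 24 mm high. Origin: centre of the underside.
- spanner: Bystander: steel spanner 160 mm long lying flat, along its x axis.
- plain_shade: Bystander: plain spun aluminium shade without ears or flange, 144 mm in diameter, 85 mm high, on a sheet of brown paper at the back of the bench. Origin: centre of the underside.
- spray_can: Bystander: upright green spray can, 62 mm in diameter, 170 mm high. Origin: centre of the underside.
- screw_jar: Bystander: glass jar, 64 mm in diameter, 75 mm high. Origin: centre of the underside.
There are look-alikes about, which are no part of the job. What is shaped like the cap but red is not meant.

How it is judged:
By the outcome, as a careful person would: the job done as asked, in the order asked, and still so for the second after the job is handed in, while the arm keeps its last pose, push and grip.
It also fails if it takes over 45 s, if anything falls off the work surface, if the arm or the gripper's body presses on something with over 40 N, if the wrist force passes 120 N, or if a joint passes its speed limit or range.

## Robot

A 7-joint arm with a two-finger parallel gripper is mounted at the origin on the work surface. World frame = base frame: x ahead of the robot, y to its left, z up, the work surface at z = 0. Lengths are in m, angles in rad, forces in N, time in s.
With the tool pointing down it reaches from about 0.425 to 0.925 m from the base axis. Payload 6.8 kg.
Tool frame: the origin (TCP) lies at the very end of the fingers, on their centre line; the grasp point (between the pads) lies 19 mm behind it; z points along the fingers, y is the line along which they close (so a half turn about z gives the same grasp; the last joint's range is limited). The gripper opens to 85 mm and grips with 20 to 120 N. Pads are 22 mm wide; open, the fingers measure 114 mm over their backs; the gripper's body (76 mm by 85 mm) begins 54 mm behind the grasp point. The pads swing forward as they close: fully open they stand 13 mm farther back than shut.
Start: joints at [1.122, 0.477, 0.022, 1.555, -0.011, 1.109, -0.083], TCP at [0.226, -0.636, 0.231] pointing down, gripper open.
Joint ranges: [-2.96, 2.96], [-0.34, 2.1], [-1.41, 1.46], [0.24, 2.44], [-1.37, 4.51], [0.17, 1.92], [-2.96, 2.96]. Speed limits (rad/s): [2.39, 2.39, 3.14, 3.14, 3.14, 3.14, 3.14].

## Interface

Orientations are given as a unit quaternion [w, x, y, z].
In Python, from station import bot gives the robot as it stands. The module is installed in compiled form; this text tells all that it offers.
- The arm moves only by the shell command python3 -m jog 'ROWS' [OPENING] [FORCE]. ROWS is JSON, a list of rows, each a list of 4 numbers: the shift along the tool's x, y, z in cm, then the turn about the tool's z in rad. In form: [[x, y, z, spin], ...]. A call has 1 to 20 rows; each row is the pose to reach, as a shift and turn from the pose commanded when the call began, along the tool's axes at that moment; what a row does not reach only later rows make up. A row lasts 1/12 s, in which the tool goes at most 41.7 mm and 7.16 degrees, less where a joint would pass 70% of its speed; a pose out of reach is approached as far as the arm can. A call with a gripper value outside its range is refused whole. OPENING is the closure, from -1 (fully open) to 1 (shut), set as the call begins (- or left out, the last holds). The fingers move at their own pace and stop on an object; FORCE is the grip in N (left out, the last holds). Time passes only in rows, so rows that repeat a pose let the fingers close. It gives the time, the measured TCP pose, the force, the opening and the grip force at its end, in the units of the state.
- bot.get_obs(): the state, without advancing time (a new reading comes with each control period).
- bot.read_camera(name): name is "side" or "top"; returns a dict with "pixels" (420x560x3 uint8, red, green, blue), "depth" (420x560 float32, m along the optical axis (not along the pixel's ray), 0 where there is no reading), "fovy" (degrees; the focal length in pixels is half the picture's height over the tangent of half this angle, whatever the lens; pixels are square), "cx", "cy" (the principal point, pixels), "distortion" ([k1, k2, p1, p2, k3] as OpenCV has them; the pictures are not rectified), "pose" (4x4, takes a point from camera to world coordinates). Camera axes: x right, y down, z forward; pixel columns grow to the right and rows downward; lengths in m; the calibration is good to about 2 mm. A picture is of the moment at which its call begins.
- bot.hand_in(): hands the job in; it is judged then, once.
The state is a dict: "t": time; "q": joint angles; "joint_vel": joint speeds; "joint_torque": joint torques, N m; "eef_pos": TCP position; "tool_rot": TCP orientation; "contact_force": force on the tool from outside, world axes, zero at the start; "torque": the same for the moment, N m; "gripper_width": opening from 0.0 (shut) to 1.0 (fully open); "grasp_force": force on a finger pad.
Only numpy, scipy, OpenCV 4.12 (cv2) and the standard library are available. Lean on these libraries where they do the work, as an engineer would, in place of code of your own. Each camera call takes 0.05 s, during which the arm holds its last target. There are 200 camera calls.

## Working session

There is one attempt and no reset: what is moved stays moved. The work goes in short steps, Python scripts to look and compute and a shell command to move; the robot and the scene stay as the last step left them, time stands still between calls to the robot, and variables do not carry over. Pictures are saved under pics/ and viewed, at most 10 in all, crops included, and the job is handed in when it is done.

```bash
mkdir -p pics; cat > h.py <<'E'
import numpy as np, cv2
from station import bot
def cam(n):
    c=bot.read_camera(n); h,w=c["pixels"].shape[:2]
    f=h/2/np.tan(np.radians(c["fovy"])/2)
    c["K"]=np.array([[f,0,c["cx"]],[0,f,c["cy"]],[0,0,1.]]); c["D"]=np.array(c["distortion"],float); c["pose"]=np.array(c["pose"])
    return c
def ray(c,uv):
    p=cv2.undistortPoints(np.array(uv,float).reshape(-1,1,2),c["K"],c["D"]).reshape(-1,2)
    return np.c_[p,np.ones(len(p))]@c["pose"][:3,:3].T, c["pose"][:3,3]
def onz(c,uv,z):
    d,o=ray(c,uv); return o+d*((z-o[2])/d[:,2])[:,None]
def cloud(c):
    h,w=c["depth"].shape; v,u=np.mgrid[:h,:w]
    d,o=ray(c,np.c_[u.ravel(),v.ravel()]); return (o+d*c["depth"].reshape(-1,1)).reshape(h,w,3)
E
python3 - <<'E'
from h import *
for n in("top","side"):
    c=cam(n); cv2.imwrite(f"pics/{n}0.png",c["pixels"][:,:,::-1]); print(n,c["pose"].round(3).tolist(),c["fovy"],c["distortion"],(c["depth"]>0).mean())
print(bot.get_obs())
E
```

```text
top [[-0.012, -0.997, 0.074, 0.444], [-1.0, 0.012, -0.0, -0.054], [-0.001, -0.074, -0.997, 1.392], [0.0, 0.0, 0.0, 1.0]] 44.696777185010966 [0.000742 0.       0.       0.       0.      ] 0.996109693877551
side [[-0.998, -0.047, 0.033, 0.475], [-0.056, 0.666, -0.743, 0.655], [0.013, -0.744, -0.668, 0.698], [0.0, 0.0, 0.0, 1.0]] 53.09690526301162 [0.00817127 0.         0.         0.         0.        ] 0.9961054421768708
{'t': 0.1, 'q': array([ 1.12189301,  0.4777078 ,  0.02234567,  1.55636775, -0.01146554,
        1.10931937, -0.0830933 ]), 'joint_vel': array([ 6.90091715e-04, -1.20142788e-03,  3.35688155e-04, -3.92691814e-03,
       -1.21163172e-05,  1.02698943e-03,  1.96646019e-04]), 'joint_torque': array([ 6.15522920e-03, -5.97752953e+01,  1.61458645e+00, -2.81951594e+01,
        1.28580123e-02,  4.95203145e-03,  3.02904743e-05]), 'eef_pos': array([ 0.22540869, -0.63566985,  0.23042308]), 'tool_rot': array([-8.08352047e-04,  9.85513060e-01,  1.69597489e-01, -2.17205008e-04]), 'contact_force': array([-0.62104152,  0.01226226, -0.43757792]), 'torque': array([-0.00270263, -0.01417703, -0.03121489]), 'grasp_force': 0.0, 'gripper_width': 1.0028291288169422}
```

View pics/top0.png

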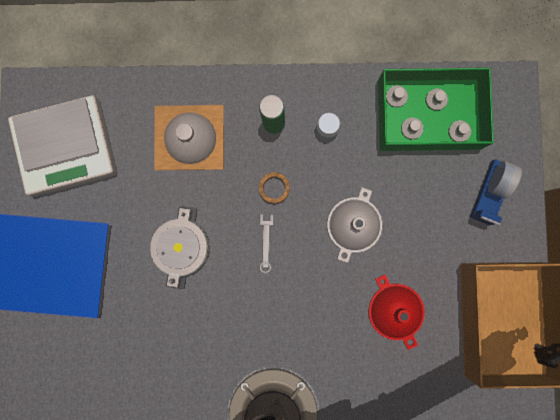

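View pics/side0.png

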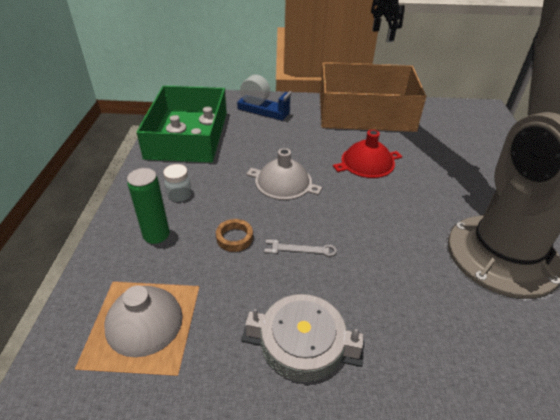

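The top view shows the cap at (355,225), with ears at (366,195) and (344,256). The housing is at (179,248), with dowels near (185,215) and (173,282). In the side view the cap is at (284,178) and the housing at (303,335). Next I'll zoom in to tell the big hole from the small one.

```bash
python3 - <<'E'
from h import *
t=cam("top");s=cam("side")
np.savez("d.npz",t=cloud(t),s=cloud(s))
def crop(c,u,v,w,h): return cv2.resize(c["pixels"][v:v+h,u:u+w,::-1],(400,300),interpolation=cv2.INTER_CUBIC)
A=np.vstack([np.hstack([crop(t,305,190,100,75),crop(s,235,140,100,75)]),np.hstack([crop(t,130,211,100,75),crop(s,235,285,140,105)])])
cv2.imwrite("pics/z1.png",A)
for n,c,bx in(("cap t",t,(315,180,395,270)),("hou t",t,(140,200,220,295))):
    P=cloud(c)[bx[1]:bx[3],bx[0]:bx[2]]; z=P[...,2]
    print(n,z.max(),np.median(z)); 
    lo,hi=((.003,.02) if n[0]=='c' else (.035,.06))
    m=(z>.003)if n[0]=='c' else (z>.035)
    Q=P[m]; print(len(Q),Q.mean(0),Q[:,:2].min(0),Q[:,:2].max(0)); 
    print(np.percentile(Q[:,2],[5,25,50,75,95]).round(4))
    if n[0]=='c':
        N=P[z>.09]; print("neck",len(N),N.mean(0))
    e,V=np.linalg.eigh(np.cov(Q[:,:2].T)); print("axis",V[:,1],np.degrees(np.arctan2(V[1,1],V[0,1])))
E
```

```text
cap t 1.3918232271160265 0.0018508033888141595
3093 [ 0.49639666 -0.22266614  0.04046631] [ 0.37556201 -0.33739008] [ 0.61965024 -0.05367194]
[0.0034 0.0061 0.0291 0.0486 0.091 ]
neck 157 [ 0.48986117 -0.20033063  0.28625279]
axis [-0.94197332  0.33568776] 160.38563451839474
hou t 1.3918232271160265 0.0029724409826590303
2901 [0.44224535 0.23931468 0.05943501] [ 0.33981686 -0.05367194] [0.54472451 0.31916521]
[0.0405 0.0445 0.0479 0.0512 0.0551]
axis [-0.48320633  0.87550651] 118.89502285787648
```

View pics/z1.png

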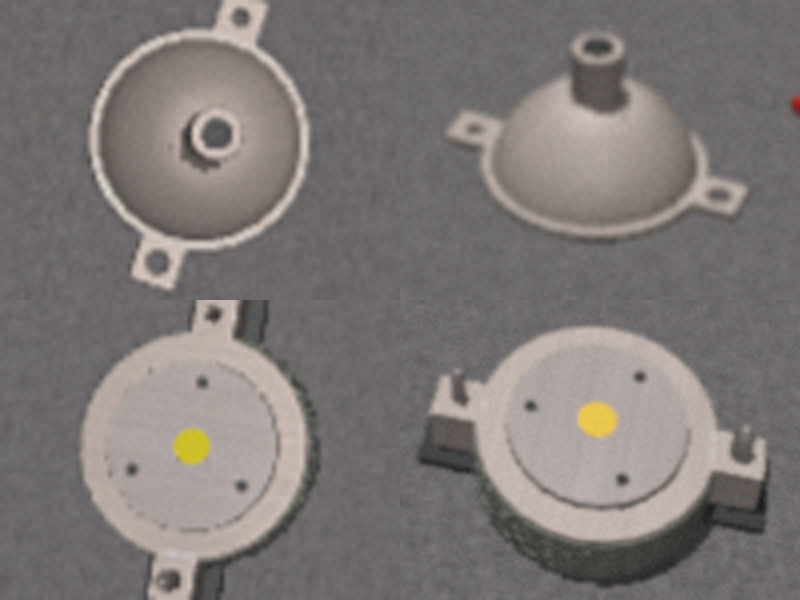

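```bash
python3 - <<'E'
from h import *
t=cam("top");s=cam("side")
P=[(t,365,194),(t,344,255),(s,254,172),(s,314,189),(t,183,214),(t,172,281),(s,256,313),(s,354,332)]
T=[]
for k,(c,u,v) in enumerate(P):
    r=10; g=c["pixels"][v-r:v+r,u-r:u+r]; T.append(cv2.resize(g[...,::-1],(200,200),interpolation=cv2.INTER_NEAREST))
    if k<4:  # hole: dark deficit within the ear
        q=c["pixels"][v-5:v+6,u-5:u+6].astype(float).mean(2); hi=np.percentile(q,90); 
        lab=cv2.connectedComponents((q<hi-45).astype(np.uint8))
        l=lab[1][4:7,4:7].max(); m=lab[1]==l; w=(hi-q)*m; yy,xx=np.mgrid[-5:6,-5:6]
        uv=(u+(w*xx).sum()/w.sum(),v+(w*yy).sum()/w.sum()); print(k,"deficit",w.sum()/ (hi-q.min()),m.sum(),uv,onz(c,uv,.006)[0],c["depth"][v,u])
A=np.vstack([np.hstack(T[:4]),np.hstack(T[4:])]);cv2.imwrite("pics/z2.png",A)
# flange circle / neck / plate circle
def ell(c,m,z,lab):
    cs=max(cv2.findContours(m.astype(np.uint8),cv2.RETR_EXTERNAL,cv2.CHAIN_APPROX_NONE)[0],key=cv2.contourArea)
    X=onz(c,cs.reshape(-1,2),z)[:,:2]; A=np.c_[2*X,np.ones(len(X))]; b=(X**2).sum(1)
    for _ in range(8):
        p=np.linalg.lstsq(A,b,rcond=None)[0]; R=np.sqrt(p[2]+p[0]**2+p[1]**2); e=np.abs(np.hypot(*(X-p[:2]).T)-R); k=e<max(.003,np.percentile(e,70)) ; 
        X2=X[k]; A=np.c_[2*X2,np.ones(len(X2))]; b=(X2**2).sum(1); X=X2
    print(lab,p[:2],"R",R,len(X))
for n,c,zb in(("t",t,(140,195,220,300)),("s",s,(240,290,365,385))):
    px=c["pixels"].astype(int); m=(px[...,0]>150)&(px[...,1]>140)&(px[...,2]<100); k=np.zeros_like(m);k[zb[1]:zb[3],zb[0]:zb[2]]=1; m&=k
    v,u=np.nonzero(m); uv=(u.mean(),v.mean()); print(n,"yellow",uv,onz(c,uv,.051)[0],len(u))
dt,ot=ray(t,[(0,0)]);
E
```

```text
0 deficit 13.78593272171254 19 (np.float64(364.8003549245785), np.float64(193.90039929015083)) [ 0.57993058 -0.25654454  0.006     ] 1.399625
1 deficit 27.384868421052634 35 (np.float64(343.90870870870873), np.float64(255.06186186186187)) [ 0.41466584 -0.1963311   0.006     ] 1.385247
2 deficit 3.46 5 (np.float64(253.16416184971098), np.float64(171.6520231213873)) [ 0.57692474 -0.25580614  0.006     ] 1.1503428
3 deficit 9.988188976377954 13 (np.float64(314.06464327946395), np.float64(188.18249901458415)) [ 0.41235026 -0.19669138  0.006     ] 1.1012225
t yellow (np.float64(177.4406779661017), np.float64(247.1864406779661)) [0.44141594 0.24349012 0.051     ] 59
s yellow (np.float64(303.54368932038835), np.float64(326.4660194174757)) [0.4398268  0.24327509 0.051     ] 103
```

View pics/z2.png

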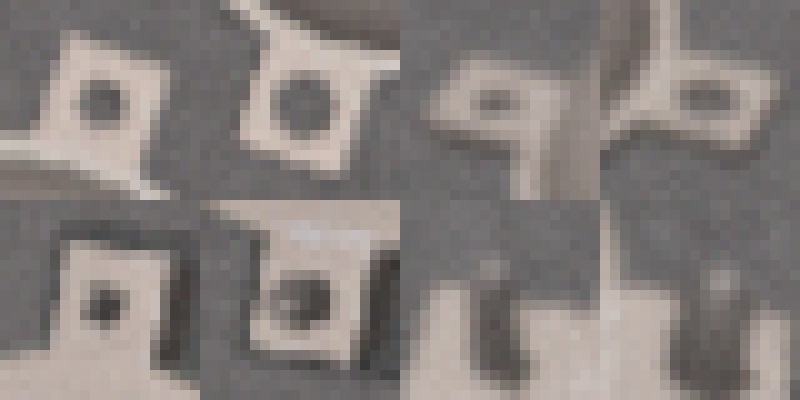

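The hole and dowel sizes are clear. The cap's big hole is at its near (low x) ear, and the thick dowel is also at the low-x end of the housing. Next I'll triangulate the points and work out the first move.

```bash
cat >> h.py <<'E'
def tri(cs,uvs):
    A=np.zeros((3,3));b=np.zeros(3);R=[]
    for c,uv in zip(cs,uvs):
        d,o=ray(c,[uv]);d=d[0]/np.linalg.norm(d);M=np.eye(3)-np.outer(d,d);A+=M;b+=M@o;R.append((M,o))
    p=np.linalg.solve(A,b); return p,max(np.linalg.norm(M@(p-o)) for M,o in R)
def go(target):
    from scipy.spatial.transform import Rotation as Ro
    o=bot.get_obs();w,x,y,z=o["tool_rot"];R=Ro.from_quat([x,y,z,w]).as_matrix()
    print("shift cm",(R.T@(np.array(target)-o["eef_pos"])*100).round(2),"xdir deg",np.degrees(np.arctan2(R[1,0],R[0,0])).round(2))
E
python3 - <<'E'
from h import *
t=cam("top");s=cam("side")
for n,a,b in [("big",(343.91,255.06),(314.06,188.18)),("small",(364.8,193.9),(253.16,171.65)),("yellow",(177.44,247.19),(303.54,326.47)),("neck~",(305+215/4-.4,190+134/4-.4),(235+197/4-.4,140+48/4-.4))]:
    print(n,*tri((t,s),(a,b)))
# dark dowel blobs, top
for n,u,v in(("dB",172,281),("dS",183,214)):
    q=t["pixels"][v-4:v+5,u-4:u+5].astype(float).mean(2);hi=np.percentile(q,80);w=np.clip(hi-25-q,0,None);w=w*(cv2.connectedComponents((w>0).astype(np.uint8))[1]==cv2.connectedComponents((w>0).astype(np.uint8))[1][4,4])
    yy,xx=np.mgrid[-4:5,-4:5];uv=(u+(w*xx).sum()/w.sum(),v+(w*yy).sum()/w.sum());print(n,uv,[onz(t,uv,z)[0].round(4).tolist() for z in(.045,.06)])
print("side feet",onz(s,[(354.5,340.0),(256,320.5)],.045).round(4),"tips",onz(s,[(355.8,329.5),(254.6,309)],.073).round(4))
go([.4955,-.2260,.19]);go([.4955,-.2260,.066])
E
```

```text
big [ 0.41354115 -0.1962223   0.00642884] 0.0011407590603291276
small [ 0.57850629 -0.2566678   0.00543861] 0.0014745930656916873
yellow [0.44063015 0.24346494 0.05134807] 0.0007788110715278693
neck~ [ 0.49575259 -0.22520465  0.09666593] 0.0011217626630978764
dB (np.float64(172.05537459283389), np.float64(280.6877307274701)) [[0.3542, 0.2585, 0.045], [0.3552, 0.2551, 0.06]]
dS (np.float64(183.01059238917222), np.float64(214.11690859160456)) [[0.5283, 0.2305, 0.045], [0.5274, 0.2273, 0.06]]
side feet [[0.3516 0.2603 0.045 ]
 [0.5245 0.2328 0.045 ]] tips [[0.353  0.2573 0.073 ]
 [0.5269 0.228  0.073 ]]
shift cm [ 39.14 -29.63   4.12] xdir deg 19.53
shift cm [ 39.14 -29.63  16.52] xdir deg 19.53
```

The heights check out: ears at 6 mm, plate at 51 mm and neck top at 97 mm. The cap axis is at about -20° and the housing axis at about -9°. Now moving above the neck.

```bash
python3 -m jog '[[3,-2.3,0,0],[6,-4.5,0,0],[9,-6.8,0,0],[12,-9.1,0,0],[15,-11.4,0,0],[18,-13.6,0,0],[21,-15.9,0,0],[24,-18.2,0,0],[27,-20.4,0,0],[30,-22.7,1,0],[33,-25,2,0],[36,-27.3,3,0],[38,-28.8,4,0],[39.1,-29.6,4.1,0],[39.1,-29.6,4.1,0],[39.1,-29.6,4.1,0]]' -1; python3 -c "
from h import *;go([.4955,-.2258,.066])"
```

```text
t: 1.73
eef_pos: [0.4954, -0.2263, 0.1903]
tool_rot: [0.0, 0.985, 0.17, -0.0]
contact_force: [0.4, -0.5, 0.5]
gripper_width: 0.999
grasp_force: 0.0
shift cm [ 0.03 -0.04 12.43] xdir deg 19.61
```

```bash
python3 -m jog '[[0,0,3,0],[0,0,6,0],[0,0,9,0],[0,0,11,0],[0,0,12,0],[0,0,12.4,0],[0,0,12.4,0]]' -1; python3 -m jog '[[0,0,0,0],[0,0,0,0],[0,0,0,0],[0,0,0,0],[0,0,0,0],[0,0,0,0],[0,0,0,0],[0,0,0,0],[0,0,0,0],[0,0,0,0],[0,0,0,0],[0,0,0,0]]' 1 80; python3 -m jog '[[0,0,-1,0],[0,0,-3,0],[0,0,-6,0],[0,0,-9,0],[0,0,-12,0],[0,0,-14,0],[0,0,-14,0]]'
```

```text
t: 2.32
eef_pos: [0.4948, -0.2277, 0.0663]
tool_rot: [0.0, 0.986, 0.169, -0.0]
contact_force: [0.6, -0.3, -0.1]
gripper_width: 1.003
grasp_force: 0.0
t: 3.32
eef_pos: [0.4959, -0.2269, 0.0675]
tool_rot: [0.001, 0.986, 0.17, 0.001]
contact_force: [-1.2, -0.9, 7.4]
gripper_width: 0.378
grasp_force: 78.8
t: 3.9
eef_pos: [0.4976, -0.2273, 0.2115]
tool_rot: [0.002, 0.986, 0.17, 0.004]
contact_force: [1.1, 0.4, -2.3]
gripper_width: 0.375
grasp_force: 79.6
```

```bash
python3 -m jog '[[0.3,-1.5,0,0],[1,-4.5,0,-0.02],[1.7,-7.5,0,-0.04],[2.4,-10.5,0,-0.06],[3,-13.5,0,-0.08],[3.7,-16.5,0,-0.1],[4.4,-19.5,0,-0.12],[5.1,-22.5,0,-0.14],[5.7,-25.5,0,-0.16],[6.4,-28.5,0,-0.18],[7.1,-31.5,0,-0.19],[7.8,-34.5,0,-0.19],[8.4,-37.5,0,-0.19],[9.1,-40.5,0,-0.19],[9.8,-43.5,0,-0.19],[10.2,-45.3,0,-0.19],[10.4,-46.3,0,-0.19],[10.4,-46.3,0,-0.19],[10.4,-46.3,0,-0.19]]'; python3 -c "
from h import *
go([.4406,.2435,.2115]);t=cam('top');s=cam('side')
A=np.hstack([cv2.resize(t['pixels'][180:330,110:260,::-1],(400,400),interpolation=cv2.INTER_CUBIC),cv2.resize(s['pixels'][200:400,200:400,::-1],(400,400),interpolation=cv2.INTER_CUBIC)]);cv2.imwrite('pics/a1.png',A)"
```

```text
t: 5.48
eef_pos: [0.4382, 0.2435, 0.2056]
tool_rot: [0.001, 0.965, 0.262, -0.001]
contact_force: [0.5, -0.3, -2.8]
gripper_width: 0.371
grasp_force: 79.7
shift cm [ 0.21  0.13 -0.59] xdir deg 30.43
```

View pics/a1.png

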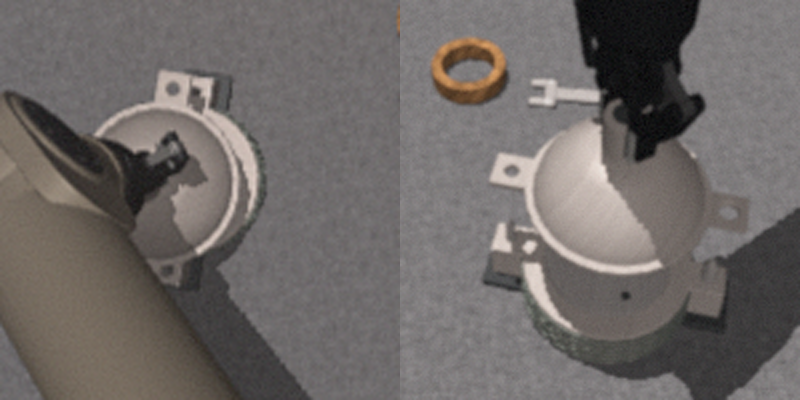

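Both holes can be seen in both views: small at top (174.5,213) and side (256,285), big at top (173,281) and side (365,306). I'll triangulate them against the dowels.

```bash
cat >> h.py <<'E'
def blob(c,u,v,r=5):
    u=int(round(u));v=int(round(v));q=cv2.GaussianBlur(c["pixels"].astype(np.float32).mean(2),(0,0),.6)[v-r:v+r+1,u-r:u+r+1]
    hi=np.percentile(q,85);lo=q[r-1:r+2,r-1:r+2].min();w=np.clip((hi+lo)/2+.1*(hi-lo)-q,0,None)
    L=cv2.connectedComponents((w>0).astype(np.uint8),connectivity=4)[1];k=np.unravel_index(np.argmin(q[r-1:r+2,r-1:r+2]),(3,3));w=w*(L==L[k[0]+r-1,k[1]+r-1])
    yy,xx=np.mgrid[-r:r+1,-r:r+1];return (u+(w*xx).sum()/w.sum(),v+(w*yy).sum()/w.sum()),int((w>0).sum()),hi-lo
def holes(t,s,B,S):
    r=[]
    for n,(a,b) in(("big",B),("small",S)):
        A=blob(t,*a);C=blob(s,*b);p,e=tri((t,s),(A[0],C[0]));r.append(p);print(n,np.round(A[0],1),A[1:],np.round(C[0],1),C[1:],p.round(4),"res",round(e,4))
    d=r[1]-r[0];print("len",np.linalg.norm(d),"ang",np.degrees(np.arctan2(d[1],d[0])),"ctr",(r[0]+r[1])/2);return r
E
python3 - <<'E'
from h import *
t=cam("top");s=cam("side")
holes(t,s,((173,281.2),(365,306)),((174.5,213),(256,285)))
print(bot.get_obs()["eef_pos"],bot.get_obs()["tool_rot"])
def z(c,u,v):
    r=10;return cv2.resize(c["pixels"][v-r:v+r,u-r:u+r,::-1],(200,200),interpolation=cv2.INTER_NEAREST)
cv2.imwrite("pics/a2.png",np.hstack([z(t,173,281),z(s,365,306),z(t,174,213),z(s,256,285)]))
E
```

```text
big [170.5 283.1] (37, np.float32(37.7636)) [366.2 306.4] (102, np.float32(0.10108185)) [0.348  0.2452 0.1236] res 0.0057
small [174.9 212.6] (25, np.float32(79.727776)) [255.1 284.4] (39, np.float32(84.55215)) [0.5253 0.2294 0.1444] res 0.0008
len 0.1792488145797913 ang -5.0708620885072255 ctr [0.43663404 0.23731053 0.13399326]
[0.43889238 0.24272757 0.2060957 ] [ 4.97539814e-04  9.65335854e-01  2.61010323e-01 -2.29109308e-04]
```

View pics/a2.png

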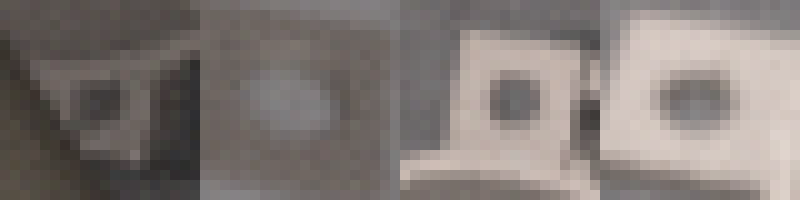

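```bash
python3 - <<'E'
from h import *
t=cam("top");s=cam("side")
B,e=tri((t,s),((172.5,280.3),(363.8,305.8)));S,f=tri((t,s),((174.9,212.6),(255.1,284.4)))
d=S-B;print(B,S,e,f,np.linalg.norm(d),np.degrees(np.arctan2(d[1],d[0])),(B+S)/2)
o=bot.get_obs();print(o["eef_pos"])
E
```

```text
[0.35276083 0.24147174 0.1199457 ] [0.52531459 0.22935345 0.14434155] 0.007480026584570433 0.0007639690110655524 0.1746906184556231 -4.017234081495864 [0.43903771 0.23541259 0.13214363]
[0.43881783 0.2433519  0.20625596]
```

The top patch for "big" is actually the thick dowel: its pixel is unchanged and the arm hides the cap's ear. So for the big hole I'll use the side ray at the flange height.

```bash
python3 - <<'E'
from h import *
s=cam("side");t=cam("top")
for z in(.1435,.1455):
    B=onz(s,(363.8,305.8),z)[0];S=onz(s,(255.1,284.4),z)[0];St=onz(t,(174.9,212.6),z)[0];d=S-B
    print(z,B.round(4),S.round(4),St.round(4),np.linalg.norm(d).round(4),np.degrees(np.arctan2(d[1],d[0])).round(2),((B+S)/2).round(4))
# plausible flange height at the big ear from depth
P=cloud(s);print(P[300:303,360:364,2].round(4),P[279:281,253:257,2].round(4))
# where are dowels by side view only, tips/feet at start: axis estimate
F=onz(s,[(354.5,340.0),(256,320.5)],.045);T=onz(s,[(355.8,329.5),(254.6,309)],.073);print(F.mean(0),T.mean(0))
E
```

```text
0.1435 [0.3505 0.259  0.1435] [0.5246 0.2287 0.1435] [0.5261 0.2296 0.1435] 0.1767 -9.85 [0.4376 0.2438 0.1435]
0.1455 [0.351  0.2604 0.1455] [0.5244 0.2303 0.1455] [0.526  0.2291 0.1455] 0.176 -9.85 [0.4377 0.2453 0.1455]
[[0.1432 0.1441 0.1441 0.144 ]
 [0.1455 0.1432 0.1452 0.1425]
 [0.1432 0.1435 0.1427 0.1407]] [[0.1438 0.1447 0.145  0.1432]
 [0.144  0.1443 0.1448 0.1455]]
[0.43802324 0.24655131 0.045     ] [0.43995008 0.24265374 0.073     ]
```

```bash
python3 -m jog '[[0.13,0.19,1,-0.008],[0.13,0.19,2.5,-0.008],[0.13,0.19,4,-0.008],[0.13,0.19,5,-0.008],[0.13,0.19,5.5,-0.008],[0.13,0.19,5.6,-0.008],[0.13,0.19,5.6,-0.008],[0.13,0.19,5.6,-0.008],[0.13,0.19,5.6,-0.008]]'; python3 - <<'E'
from h import *
t=cam("top");s=cam("side")
A=np.hstack([cv2.resize(t['pixels'][200:300,130:230,::-1],(400,400),interpolation=cv2.INTER_CUBIC),cv2.resize(s['pixels'][250:390,240:380,::-1],(400,400),interpolation=cv2.INTER_CUBIC)]);cv2.imwrite('pics/a3.png',A)
E
```

```text
t: 6.63
eef_pos: [0.4411, 0.244, 0.151]
tool_rot: [-0.0, 0.964, 0.266, 0.001]
contact_force: [0.3, -0.2, -2.5]
gripper_width: 0.376
grasp_force: 79.7
```

View pics/a3.png

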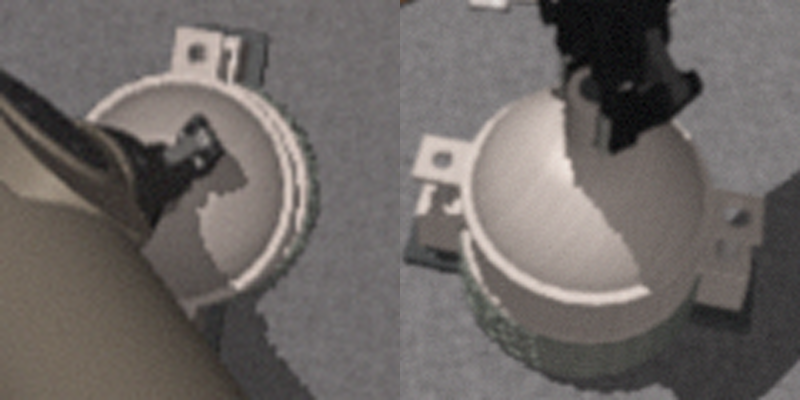

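Side view: small hole at about (254.7,305), big hole at about (358,325.6). Top view: small hole at about (179,213). Recheck the alignment.

```bash
python3 - <<'E'
from h import *
t=cam("top");s=cam("side");z=bot.get_obs()["eef_pos"][2]-.0618
Sb=blob(s,254.4,305,4);Bb=blob(s,357.6,325.3,4);Tb=blob(t,178.8,212.6,4);print(Sb,Bb,Tb,z)
p,e=tri((t,s),(Tb[0],Sb[0]));print("small tri",p,e)
B=onz(s,Bb[0],z)[0];S=onz(s,Sb[0],z)[0];d=S-B;print(B,S,np.linalg.norm(d),np.degrees(np.arctan2(d[1],d[0])),"ctr side",(B+S)/2)
print("top small",onz(t,Tb[0],z)[0])
def z_(c,u,v):
    r=10;return cv2.resize(c["pixels"][v-r:v+r,u-r:u+r,::-1],(200,200),interpolation=cv2.INTER_NEAREST)
cv2.imwrite("pics/a4.png",np.hstack([z_(s,358,325),z_(s,254,305),z_(t,179,213)]))
E
```

```text
((np.float64(254.4946106892752), np.float64(305.21540818244324)), 39, np.float32(80.74413)) ((np.float64(359.07843157996086), np.float64(326.46017708691045)), 36, np.float32(51.400036)) ((np.float64(178.58355880961025), np.float64(212.87023506552893)), 17, np.float32(97.34856)) 0.08892226594757027
small tri [0.52757222 0.23217877 0.09037064] 0.0012348673428100407
[0.35021125 0.26138487 0.08892227] [0.52645525 0.23120583 0.08892227] 0.1788091680853973 -9.716771005816799 ctr side [0.43833325 0.24629535 0.08892227]
top small [0.52890336 0.23254168 0.08892227]
```

View pics/a4.png

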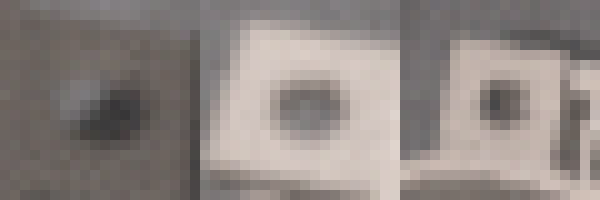

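```bash
python3 -m jog '[[-0.08,0.16,0,0],[-0.08,0.16,0,0],[-0.08,0.16,0,0],[-0.08,0.16,0.4,0],[-0.08,0.16,0.8,0],[-0.08,0.16,1.2,0],[-0.08,0.16,1.5,0],[-0.08,0.16,1.5,0],[-0.08,0.16,1.5,0]]'; python3 -c "
from h import *
go([.4413,.2422,.112]);print(bot.get_obs()['torque'].round(2))"
```

```text
t: 7.58
eef_pos: [0.4405, 0.2418, 0.1349]
tool_rot: [0.0, 0.964, 0.266, -0.0]
contact_force: [0.4, -0.2, -2.2]
gripper_width: 0.375
grasp_force: 79.7
shift cm [0.09 0.   2.29] xdir deg 30.87
[0.05 0.04 0.01]
```

No contact 6 mm below the tips, so both dowels are in their holes. Continuing down gently.

```bash
python3 -m jog '[[0.04,0,0.3,0],[0.04,0,0.6,0],[0.04,0,0.8,0],[0.04,0,0.8,0],[0.04,0,0.8,0]]'; python3 -m jog '[[0,0,0.2,0],[0,0,0.4,0],[0,0,0.5,0],[0,0,0.5,0]]'; python3 -c "
from h import *
print(bot.get_obs()['torque'].round(2))"
```

```text
t: 8.0
eef_pos: [0.441, 0.242, 0.1272]
tool_rot: [0.0, 0.964, 0.266, -0.0]
contact_force: [0.9, -1.0, -2.3]
gripper_width: 0.375
grasp_force: 79.7
t: 8.33
eef_pos: [0.4409, 0.242, 0.122]
tool_rot: [0.0, 0.964, 0.266, -0.0]
contact_force: [-0.7, 1.0, -3.0]
gripper_width: 0.373
grasp_force: 79.7
[ 0.04  0.   -0.03]
```

```bash
python3 -m jog '[[0,0,0.2,0],[0,0,0.4,0],[0,0,0.6,0],[0,0,0.6,0],[0,0,0.6,0]]'; python3 -m jog '[[0,0,0.1,0],[0,0,0.2,0],[0,0,0.3,0],[0,0,0.3,0],[0,0,0.3,0]]'; python3 -c "
from h import *
print(bot.get_obs()['torque'].round(2))"
```

```text
t: 8.75
eef_pos: [0.4412, 0.2421, 0.1167]
tool_rot: [0.0, 0.964, 0.266, 0.0]
contact_force: [-1.7, -0.6, 5.5]
gripper_width: 0.374
grasp_force: 80.2
t: 9.17
eef_pos: [0.4412, 0.2422, 0.114]
tool_rot: [0.0, 0.964, 0.266, 0.0]
contact_force: [-2.8, -2.1, 8.1]
gripper_width: 0.379
grasp_force: 80.3
[-0.39  0.56  0.01]
```

```bash
python3 -m jog '[[0,0,0.1,0],[0,0,0.15,0],[0,0,0.15,0],[0,0,0.15,0]]'; python3 -m jog '[[0,0,0.05,0],[0,0,0.1,0],[0,0,0.1,0],[0,0,0.1,0]]';  python3 -c "
from h import *
print(bot.get_obs()['torque'].round(2))"
```

```text
t: 9.5
eef_pos: [0.4413, 0.2422, 0.1127]
tool_rot: [0.0, 0.964, 0.266, 0.0]
contact_force: [-3.7, -1.5, 8.9]
gripper_width: 0.376
grasp_force: 81.3
t: 9.83
eef_pos: [0.4411, 0.2422, 0.1125]
tool_rot: [0.0, 0.964, 0.266, 0.0]
contact_force: [-6.2, -3.4, 19.0]
gripper_width: 0.377
grasp_force: 82.3
[-0.85  1.24  0.04]
```

```bash
python3 -m jog '[[-0.05,0,0,0],[-0.05,0,0,0],[-0.05,0,0.05,0],[-0.05,0,0.1,0],[-0.05,0,0.1,0],[-0.05,0,0.1,0],[-0.05,0,0.1,0]]'; python3 - <<'E'
from h import *
t=cam("top");s=cam("side");print(bot.get_obs()['torque'].round(2))
P=cloud(s)
# flange-top heights round the rim and at the ears, from side depth
for a in range(0,360,30):
    q=np.array([.4412+.072*np.cos(np.radians(a)),.2430+.072*np.sin(np.radians(a))]); m=np.hypot(P[...,0]-q[0],P[...,1]-q[1])<.004
    z=P[m][:,2]; z=z[(z>.03)&(z<.08)]; print(a,len(z),np.median(z).round(4) if len(z) else None)
A=np.hstack([cv2.resize(t['pixels'][200:300,130:230,::-1],(400,400),interpolation=cv2.INTER_CUBIC),cv2.resize(s['pixels'][250:390,240:380,::-1],(400,400),interpolation=cv2.INTER_CUBIC)]);cv2.imwrite('pics/a5.png',A)
E
```

```text
t: 10.42
eef_pos: [0.4411, 0.2422, 0.1124]
tool_rot: [0.0, 0.964, 0.266, 0.001]
contact_force: [-8.9, -5.6, 28.3]
gripper_width: 0.378
grasp_force: 83.2
[-1.13  1.67  0.  ]
0 19 0.0499
30 23 0.0438
60 37 0.0436
90 37 0.0486
120 25 0.0506
150 22 0.051
180 13 0.0516
210 5 0.0512
240 0 None
270 0 None
300 4 0.0503
330 6 0.0503
```

View pics/a5.png

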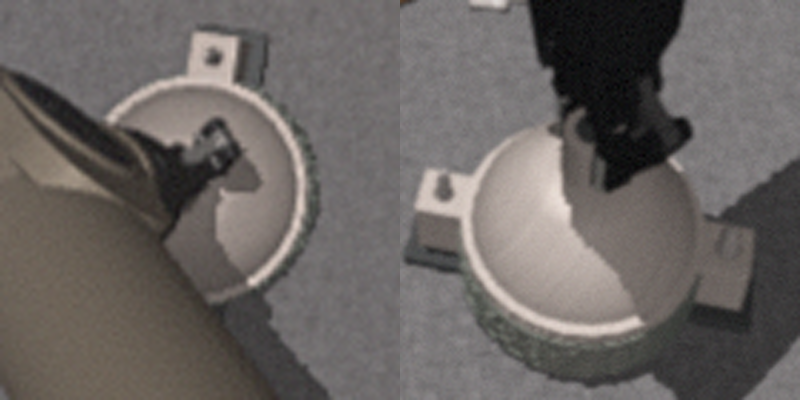

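The flange is seated all round, with its top at about 51 mm (45 + 6). Both dowels come through their holes (side view (255,315) and (357,335)), and the contact is hard at 28 N.

```bash
python3 -m jog '[[0,0,0,0],[0,0,0,0],[0,0,0,0],[0,0,0,0],[0,0,0,0],[0,0,0,0]]'; python3 -c "
from station import bot
print(bot.hand_in())"
```

```text
t: 11.02
eef_pos: [0.4411, 0.2421, 0.1124]
tool_rot: [0.001, 0.964, 0.266, 0.001]
contact_force: [-7.9, -5.9, 28.6]
gripper_width: 0.372
grasp_force: 83.2
the job is handed in; nothing more can be done
None
```

The cap is on the housing with each hole over its matching dowel, pressed flush with about 28 N and still held in the gripper; I handed the job in at 11 s, and no verdict came back.

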